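Push a returned tin through the sprung flap of the returns box

ROBOT

A 6-joint arm with a two-finger parallel gripper is mounted at the origin on a cart in front of the work surface, level with it; the furniture and walls round the work are solid. World frame = base frame: x ahead of the robot, y to its left, z up, the work surface at z = 0. Lengths are in m, angles in rad, forces in N, time in s.
With the tool pointing down it reaches from about 0.25 to 0.725 m from the base axis. Payload 4 kg.
Tool frame: the origin (TCP) lies between the finger pads; the fingertips stand 8 mm ahead of it and the grasp point (between the pads) lies 11 mm behind it; z points along the fingers, y is the line along which they close (so a half turn about z gives the same grasp; the last joint's range is limited). The gripper opens to 85 mm and grips with 20 to 120 N. Pads are 22 mm wide; open, the fingers measure 114 mm over their backs; the gripper's body (76 mm by 85 mm) begins 54 mm behind the grasp point. The pads swing forward as they close: fully open they stand 13 mm farther back than shut.
Start: joints at [-1.284, 0.241, 0.005, 1.335, 0, 1.571], TCP at [0.141, -0.48, 0.239] pointing down, gripper open.
Joint ranges: [-2.72, 2.72], [-1.05, 1.87], [-1.09, 1.28], [-1.99, 2.15], [-1.42, 1.44], [-3.14, 3.14]. Speed limits (rad/s): [2.79, 2.79, 3.14, 3.14, 3.14, 3.14].

INTERFACE

Orientations are given as a unit quaternion [x, y, z, w].
In Python, from workcell import status, viewer, bot gives the robot as it stands.
- The arm moves only by the tool servo_tool, never from a script. Its argument "commands" is a list of rows, each a list of 5 numbers: the finger opening in mm, from 0 to 85.4, then the shift along the tool's x, y, z in mm, then the turn about the tool's z in rad. A call has 1 to 20 rows; each row shifts and turns the commanded pose from where the row before left it, along the tool's axes as they then stand; what a row does not reach is not made up. A row lasts 1/8 s, in which the tool goes at most 62.5 mm and 10.7 degrees, less where a joint would pass 70% of its speed; a pose out of reach is approached as far as the arm can. A call is refused whole if a number of a shift passes 62.5 or a number of a turn 0.188, either way. A call with a gripper value outside its range is refused whole. The fingers move at their own pace and stop on an object; the grip force is fixed at half the most. Time passes only in rows, so rows that do not move let the fingers close. It gives the time, the measured TCP pose, the force, the opening and the grip force at its end, in the units of the state.
- status.get_obs(): the state, without advancing time (a new reading comes with each control period).
- viewer.camera(name): name is "side" or "top" or "wrist"; returns (picture, depth): 384x512x3 uint8, red, green, blue; 384x512 float32, m along the optical axis (not along the pixel's ray), 0 where there is no reading.
- viewer.get_calibration(name): a dict with "camera_matrix" (3x3 intrinsics, pixels), "R" (3x3) and "t" (3): a world point X has camera coordinates R X + t; the wrist camera has in their place "T_tool_cam" (4x4, takes a point from camera to tool coordinates, whose origin is the TCP and whose axes are the flange's). Camera axes: x right, y down, z forward; pixel columns grow to the right and rows downward; lengths in m; the calibration is good to about 2 mm. A picture is of the moment at which its call begins: read the wrist's pose just before it. get_calibration takes no time and is no camera call.
- bot.job_done(): hands the job in; it is judged then, once.
Trained networks look in the newest picture that a camera, given by its name, has taken for a name from the list of things; names that differ only in an ending like _2 or _b are one class to them, and where a whole thing is asked for, a point or a joint stands for the part that bears it (a point fixed in the world has none). Each returns a list of dicts, best first, with "p" (0 to 1); they miss things now and then, are a little off and sometimes report something else, mostly with a low value. They report only what shows in the picture. A call takes as long as a camera call. They do not tell look-alikes from the thing itself.
- viewer.masks_of(camera, label): "mask" (384x512 bool, what is visible of it) and "pixel" ([row, column] in pixels, amid what is visible of it).
- viewer.spot_point(camera, label): "pixel" ([row, column] in pixels: a listed point, or the origin of a listed thing).
The state is a dict: "clock": time; "joint_pos": joint angles; "joint_vel": joint speeds; "tau": joint torques, N m; "eef_pos": TCP position; "tool_rot": TCP orientation; "ft_force": force on the tool from outside, world axes, zero at the start; "ft_torque": the same for the moment, N m; "grip_width": finger opening in m; "grasp_force": force on a finger pad.
Only numpy, scipy, OpenCV 4.12 (cv2) and the standard library are available. Lean on these libraries where they do the work, as an engineer would, in place of code of your own. Each camera call takes 0.05 s, during which the arm holds its last target. There are 200 camera calls.

TASK

A returned wax tin has been left on the loading deck of the wooden returns box. Push it in through the sprung brass flap so that it drops completely inside the box and the flap springs shut behind it. Do not knock the candles and card tray that stand about on the table.

Things in the scene. Friction and masses are not known exactly. Their poses are not given: they have to be found in the camera images.
- tin_center (a point): centre of the flat gold wax tin, lid shut, 88 x 59 x 22 mm, 0.08 to 0.15 kg, loose and flat on the deck. Axes: y along the 88 mm length, x along the width, z up. Starts with its length within 0.45 rad of the direction into the slot (its y points roughly toward box -x), up to 35 mm to either side of the slot's centre line
- returns_box: fixed wooden returns box. Origin on the table under the middle of the slot's outer face; x points level into the slot, y left along the front, z up. Loading deck: x -170 to 8 mm, y +-110 mm, top z = 110 mm; low brass rails (4 mm over the deck) along its sides at y = +-106 mm. Hooded bin: x 0 to 130 mm, y +-76 mm, flat milky roof, top z = 170 mm; bin floor 104 mm below the deck
- slot (a point): middle of the slot's lower edge, in the upright front face (x = 0) at the deck's height; axes as the box. Slot 110 mm wide, 46 mm high, an 8 mm thick lintel above. The deck ends 8 mm inside, then drops off: a tin pushed lengthwise tips and falls in by itself once it is well over half-way in; fingers need not enter the slot
- flap (a joint): brass flap, 116 x 47 mm, just behind the slot, hinged along its top edge (box frame x = 13 mm, z = 160 mm). 0 = hanging shut, grows to 1.5 rad as its lower edge is pushed inward; a weak spring (about 0.2 N at its lower edge when shut, 0.6 N with gravity when wide open) snaps it shut
- jar_tester_0: open tester candle in a glass, 67 mm across, 74 mm tall, standing on the table to the right of the deck; origin at the centre of its underside; leave alone
- card_box_1: flat clear tray with a stack of cards, 65 x 92 x 19 mm, on the table; origin at the centre of its underside; leave alone
- jar_green_20: green candle jar with a brass lid, 69 mm across, 82 mm tall, on the right of the table; origin at the centre of its underside; leave alone
- jar_green_53: another such candle jar, 69 x 82 mm, on the right of the table; leave alone
- jar_tester_2: another tester candle, 67 x 74 mm, on the right of the table; leave alone
Not all that is in view belongs to the job. There is more than one size of the part that bears tin_center; the job needs the largest.

How it is judged:
On the way:
1. the tin pushes the flap inward: flap open more than 0.4 rad with the tin's centre within 60 mm of the front face or past it (value of joint flap above 0.4 rad and x of tin_center in the frame of returns_box above -0.06 m), for 0.05 s.
At the end, for the whole second after the job is handed in: The tin lies inside the returns box, its centre at least 30 mm below the deck's height (below 80 mm over the table) and between the box's walls, and the flap hangs shut (under 0.1 rad) (x of tin_center in the frame of returns_box between 0.008 and 0.13 m and y of tin_center in the frame of returns_box between -0.076 and 0.076 m and z of tin_center in the frame of returns_box below 0.08 m and value of joint flap below 0.1 rad); the robot touches nothing.
It fails at once if a bystander (either tester candle, either candle jar, the card tray) is moved more than 30 mm (distance of any of jar_tester_0, card_box_1, jar_green_20, jar_green_53, jar_tester_2 from where it was at the start of the episode above 0.03 m).
It also fails if it takes over 48 s, if anything falls off the work surface, if the arm or the gripper's body presses on something with over 40 N, if the wrist force passes 120 N, or if a joint passes its speed limit or range.

## Working session

There is one attempt and no reset: what is moved stays moved. The work goes in short steps, Python scripts to look and compute and a tool call to move; the robot and the scene stay as the last step left them, time stands still between calls to the robot, and variables do not carry over. Pictures are saved under pics/ and viewed, at most 10 in all, crops included, and the job is handed in when it is done.

Besides the shell and the picture viewer there is one more tool, called by a JSON object that holds its "method" and its "body". servo_tool: Moves the arm, as the interface text tells. Its arguments: {"type":"object","properties":{"commands":{"type":"array"}},"required":["commands"]}

```bash
mkdir -p pics
cat > h.py <<'E'
import numpy as np, cv2
from workcell import status, viewer, bot
from scipy.spatial.transform import Rotation as Ro
def save(n,img): cv2.imwrite(f'pics/{n}.png',img[...,::-1])
def world(cam,dep,px):
    c=viewer.get_calibration(cam);K=np.array(c['camera_matrix'])
    px=np.atleast_2d(px);r,q=px[:,0].astype(int),px[:,1].astype(int);z=dep[r,q]
    P=np.stack([(q-K[0,2])/K[0,0]*z,(r-K[1,2])/K[1,1]*z,z],1)
    return (P-np.array(c['t']))@np.array(c['R'])
E
python3 - <<'E'
from h import *
for n in('top','side'):
    im,d=viewer.camera(n);save(n,im);np.save(n,d)
    for l in('tin_center','slot','returns_box','flap','jar_tester_0','card_box_1','jar_green_20'):
        for o in viewer.spot_point(n,l) if l!='flap' else []:
            print(n,l,np.round(o['pixel']),round(o['p'],2),world(n,d,o['pixel']).round(3))
o=status.get_obs();print(o['clock'],o['eef_pos'],o['tool_rot'],o['ft_force'])
E
```

```text
top tin_center [206. 168.] 0.97 [[0.46  0.229 0.132]]
top tin_center [236. 227.] 0.85 [[0.359 0.06  0.018]]
top tin_center [248. 194.] 0.62 [[0.321 0.167 0.018]]
top slot [173. 151.] 0.78 [[0.555 0.268 0.173]]
top returns_box [181. 162.] 0.57 [[0.541 0.252 0.108]]
top jar_tester_0 [222. 264.] 0.9 [[ 0.407 -0.065  0.043]]
top jar_tester_0 [177. 364.] 0.9 [[ 0.55  -0.399  0.047]]
top jar_tester_0 [177. 154.] 0.33 [[0.567 0.307 0.01 ]]
top card_box_1 [203. 297.] 0.85 [[ 0.466 -0.177  0.016]]
top jar_green_20 [148. 340.] 0.93 [[ 0.638 -0.317  0.08 ]]
top jar_green_20 [182. 335.] 0.66 [[ 0.528 -0.294  0.079]]
side tin_center [236. 225.] 0.8 [[0.468 0.216 0.132]]
side tin_center [243. 278.] 0.79 [[0.357 0.053 0.017]]
side tin_center [267. 272.] 0.51 [[0.334 0.175 0.018]]
side slot [248. 189.] 0.69 [[0.552 0.282 0.111]]
side returns_box [274. 194.] 0.89 [[0.486 0.372 0.107]]
side jar_tester_0 [224. 270.] 0.86 [[ 0.41  -0.03   0.029]]
side card_box_1 [209. 270.] 0.48 [[ 0.428 -0.083  0.057]]
side jar_green_20 [190. 264.] 0.63 [[ 0.522 -0.268  0.024]]
side jar_green_20 [182. 241.] 0.6 [[ 0.516 -0.022  0.182]]
0.7 [ 0.14141614 -0.47956249  0.2392964 ] [ 9.89740274e-01  1.42878236e-01 -7.16607332e-06 -2.30905784e-05] [0.05688143 0.29579245 0.66389829]
```

Run:
```python
import cv2
im=cv2.imread('pics/top.png');cv2.imwrite('pics/topc.png',cv2.resize(im[110:290,80:400],(800,450),interpolation=cv2.INTER_CUBIC))
im=cv2.imread('pics/top.png');cv2.imwrite('pics/tinc.png',cv2.resize(im[140:270,100:240],(646,600),interpolation=cv2.INTER_CUBIC))
```

```text
(no output)
```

View pics/topc.png

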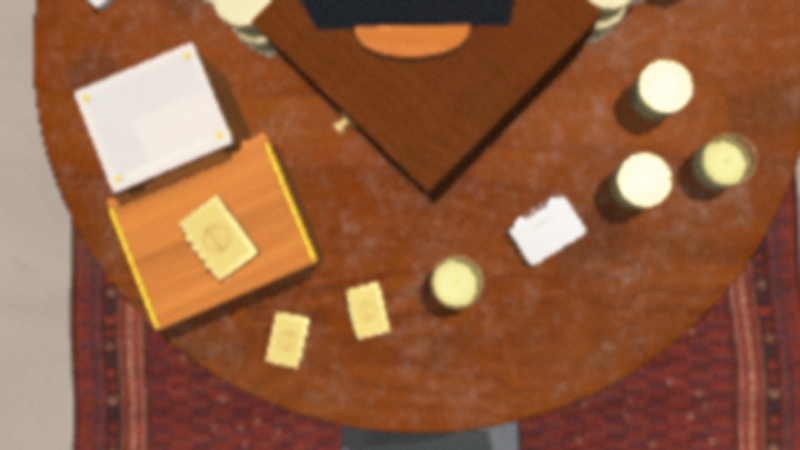

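View pics/tinc.png

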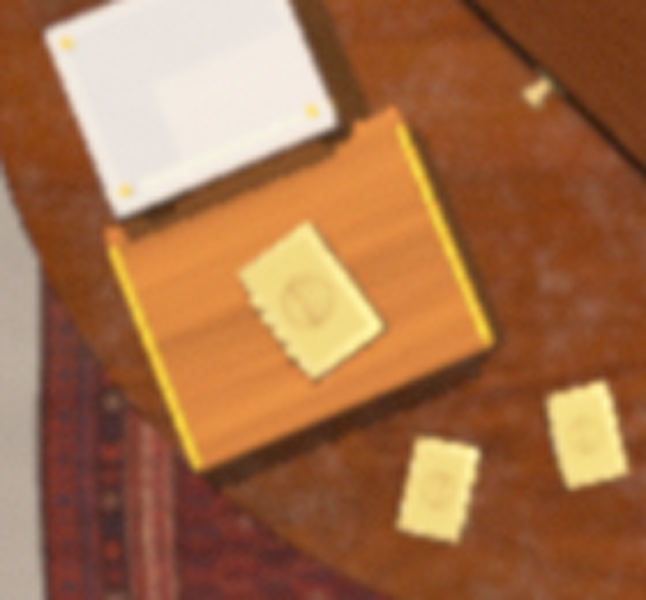

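View pics/side.png

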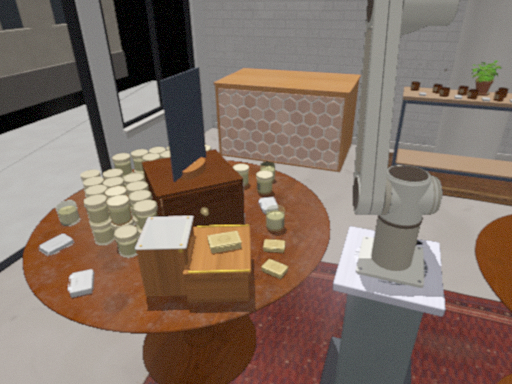

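The top view shows three look-alike tins. The one on the deck at (206,168) is the largest, while those at (236,227) and (248,194) are smaller and lie on the table. I choose the deck tin, and the crop confirms it. Next I fit the box and tin poses from depth.

```bash
cat >> h.py <<'E'
def rect(P):
    (c,s,a)=cv2.minAreaRect((P[:,:2]*1000).astype(np.float32)); return np.round(c,1),np.round(s,1),round(a,1)
def band(cam,d,lo,hi,box=((.3,.75),(.1,.45))):
    g=np.argwhere(d>0);W=world(cam,d,g)
    m=(W[:,2]>lo)&(W[:,2]<hi)&(W[:,0]>box[0][0])&(W[:,0]<box[0][1])&(W[:,1]>box[1][0])&(W[:,1]<box[1][1])
    im=np.zeros(d.shape,np.uint8);im[tuple(g[m].T)]=1
    n,l,st,_=cv2.connectedComponentsWithStats(im);k=1+st[1:,4].argmax()
    return world(cam,d,np.argwhere(l==k))
E
python3 - <<'E'
from h import *
for cam in('top','side'):
    d=np.load(cam+'.npy')
    for n,lo,hi in(('roof',.163,.18),('deck',.104,.119),('tin',.126,.138)):
        P=band(cam,d,lo,hi);print(cam,n,len(P),rect(P),P[:,2].mean().round(4),P[:,:2].mean(0).round(4))
E
```

```text
top roof 2234 (array([604.8, 301.4]), array([134.1, 157.3]), 22.4) 0.1697 [0.6043 0.3006]
top deck 3312 (array([475. , 247.2]), array([189.2, 220.3]), 22.5) 0.11 [0.4699 0.2464]
top tin 553 (array([458.8, 232.2]), array([89.2, 61.4]), 35.3) 0.132 [0.4593 0.2311]
side roof 1622 (array([606.1, 304. ]), array([133.6, 159.7]), 22.4) 0.171 [0.602  0.3121]
side deck 2747 (array([526.6, 272.8]), array([298.6, 222.5]), 22.5) 0.1113 [0.4729 0.2765]
side tin 426 (array([460.2, 235.3]), array([87.3, 63.8]), 36.0) 0.133 [0.4592 0.2376]
```

{"method": "servo_tool", "body": {"commands": [[30,0,0,0,-0.104],[30,26,-28,0,0],[30,26,-28,0,0],[30,26,-28,0,0],[30,26,-28,0,0],[30,26,-28,0,0],[30,26,-28,0,0],[30,26,-28,0,0],[30,26,-28,0,0],[30,26,-28,0,0],[30,26,-28,0,0],[30,26,-28,0,0],[30,26,-28,0,0],[30,26,-28,0,0],[30,26,-28,0,0],[30,26,-28,0,0],[30,26,-28,0,0],[30,26,-28,0,0],[30,26,-28,0,0],[30,0,0,0,0]]}}

```text
clock: 3.2
eef_pos: [0.3845, 0.1626, 0.2392]
tool_rot: [0.98, 0.198, -0.0, -0.002]
ft_force: [-0.6, -0.2, -0.3]
grip_width: 0.03
grasp_force: 0.0
```

Run:
```python
from h import *
o=status.get_obs();p=np.array(o['eef_pos']);R=Ro.from_quat(o['tool_rot']).as_matrix();print(p,R[:,0])
im,d=viewer.camera('side');save('side2',im)
g=np.argwhere(d>0);W=world('side',d,g);T=(W-p)@R*1000
m=(abs(T[:,0])<60)&(abs(T[:,1])<80)&(T[:,2]>-120)&(T[:,2]<40)
for z in range(-110,40,10):
    q=T[m&(T[:,2]>=z)&(T[:,2]<z+10)]
    if len(q):print(z,len(q),q[:,:2].min(0).round(),q[:,:2].max(0).round(),q[:,2].max().round(1))
cv2.imwrite('pics/s2c.png',cv2.resize(im[120:310,120:320,::-1],(630,600),interpolation=cv2.INTER_CUBIC))
```

```text
[0.38452674 0.16259886 0.23916072] [9.21565281e-01 3.88223185e-01 4.37882230e-04]
-110 46 [-18. -45.] [20. 11.] -100.0
-100 100 [-18. -68.] [20. 12.] -90.1
-90 54 [-17. -67.] [ 20. -17.] -80.0
-80 34 [-14. -63.] [18.  6.] -70.1
-70 37 [-14. -58.] [18. 21.] -60.6
-60 20 [-14. -54.] [16. 14.] -50.2
-50 34 [-10. -50.] [ 14. -25.] -40.0
-40 2 [ -5. -32.] [  0. -31.] -30.2
-30 21 [ -8. -31.] [ 11. -20.] -20.1
-20 26 [ -8. -30.] [ 11. -18.] -10.1
-10 22 [ -8. -30.] [ 11. -20.] -0.3
0 13 [ -8. -25.] [ 11. -19.] 7.0
```

View pics/s2c.png

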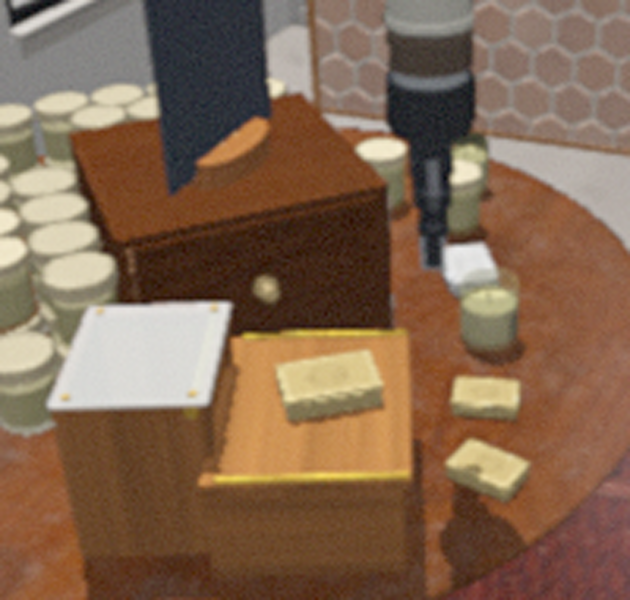

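{"method": "servo_tool", "body": {"commands": [[30,10,-17,0,0],[30,10,-17,0,0],[30,0,0,30,0],[30,0,0,30,0],[30,0,0,30,0],[30,0,0,18,0],[30,0,0,0,0],[30,0,0,0,0]]}}

```text
clock: 4.25
eef_pos: [0.397, 0.1835, 0.1324]
tool_rot: [0.978, 0.208, -0.001, -0.01]
ft_force: [0.7, -0.0, -0.0]
grip_width: 0.03
grasp_force: 0.0
```

Run:
```python
from h import *
o=status.get_obs();p=np.array(o['eef_pos']);R=Ro.from_quat(o['tool_rot']).as_matrix();print(p,R.round(3),np.round(o['joint_pos'],3),np.round(o['joint_vel'],3),o['clock'])
```

```text
[0.39697608 0.18348721 0.13238044] [[ 0.913  0.408 -0.007]
 [ 0.408 -0.913  0.018]
 [ 0.001 -0.02  -1.   ]] [ 0.42   0.199 -0.343  1.027  0.02   3.141] [ 0.001 -0.012  0.006 -0.003 -0.003  0.001] 4.25
```

{"method": "servo_tool", "body": {"commands": [[30,0,-10,0,0.026],[30,0,-10,0,0],[30,0,0,0,0]]}}

```text
clock: 4.62
eef_pos: [0.3954, 0.1855, 0.1325]
tool_rot: [0.978, 0.206, -0.003, -0.017]
ft_force: [1.2, -0.1, -0.0]
grip_width: 0.0305
grasp_force: 0.0
```

{"method": "servo_tool", "body": {"commands": [[30,0,0,-40,0],[30,0,0,0,-0.1834],[30,0,0,0,-0.1834],[30,0,0,0,-0.1834],[30,0,0,0,-0.1834],[30,0,0,0,-0.1834],[30,0,0,0,-0.1834],[30,0,0,0,-0.1834],[30,0,0,0,-0.1834],[30,0,0,0,-0.1834],[30,0,0,0,-0.1834],[30,0,0,0,-0.1834],[30,0,0,0,-0.1834],[30,0,0,0,-0.1834],[30,0,0,0,-0.1834],[30,0,0,0,-0.1834],[30,0,0,0,-0.1834],[30,0,0,0,-0.1834],[30,0,0,0,0]]}}

```text
clock: 7.0
eef_pos: [0.3957, 0.1842, 0.1721]
tool_rot: [-0.194, 0.981, 0.016, -0.004]
ft_force: [-0.7, 1.0, 0.5]
grip_width: 0.0301
grasp_force: 0.0
```

```bash
cat >> h.py <<'E'
def bx(p): 
    c,s=np.cos(.391),np.sin(.391);a,b=p[0]-.546,p[1]-.277
    return np.round([1000*(a*c+b*s),1000*(-a*s+b*c)],1)
E
python3 - <<'E'
from h import *
o=status.get_obs();p=np.array(o['eef_pos']);R=Ro.from_quat(o['tool_rot']).as_matrix();print(p,bx(p),R.round(3),np.arctan2(R[1,0],R[0,0])+np.pi,np.round(o['joint_pos'],3))
d=viewer.camera('side')[1];P=band('side',d,.126,.138);print(rect(P),bx(P.mean(0)))
E
```

```text
[0.39573981 0.18415674 0.17214705] [-174.3  -28.6] [[-0.925 -0.38  -0.014]
 [-0.38   0.924  0.031]
 [ 0.001  0.034 -0.999]] 0.3900665625556239 [ 0.413  0.16  -0.278  1.133  0.034  0.023]
(array([461. , 234.4]), array([87.5, 63.5]), 35.8) [-94.6  -3.5]
```

{"method": "servo_tool", "body": {"commands": [[30,0,10,0,0],[30,0,9,0,0],[30,0,0,20,0],[30,0,0,21,0],[30,0,0,0,0],[30,-10,0,0,0],[30,-10,0,0,0],[30,-10,0,0,0],[30,-10,0,0,0],[30,-10,0,0,0],[30,-10,0,0,0],[30,-10,0,0,0],[30,0,0,0,0]]}}

```text
clock: 8.68
eef_pos: [0.4539, 0.2301, 0.1315]
tool_rot: [-0.195, 0.981, 0.016, -0.003]
ft_force: [0.1, 0.8, 0.5]
grip_width: 0.0305
grasp_force: 0.0
```

Run:
```python
from h import *
o=status.get_obs();p=np.array(o['eef_pos']);R=Ro.from_quat(o['tool_rot']).as_matrix();print(p,bx(p),R[:,0].round(3),o['ft_force'])
im,d=viewer.camera('side');P=band('side',d,.126,.138);print(rect(P),bx(P.mean(0)))
cv2.imwrite('pics/s3.png',cv2.resize(im[150:310,120:290,::-1],(637,600),interpolation=cv2.INTER_CUBIC))
```

```text
[0.45391408 0.23005436 0.13154585] [-103.    -8.3] [-0.924 -0.382  0.   ] [0.10091221 0.8389523  0.51732873]
(array([505.1, 242.7]), array([130.5,  71.6]), 10.5) [-45.4 -13.1]
```

View pics/s3.png

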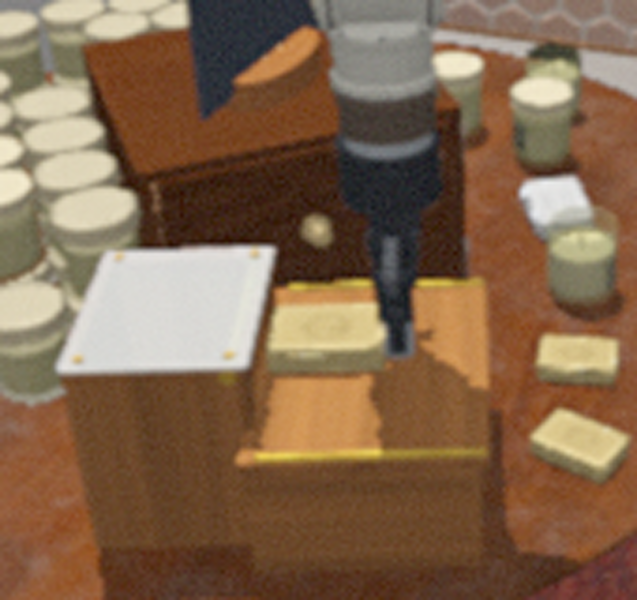

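The tin is square to the slot with its nose at the opening, so I continue the push.

{"method": "servo_tool", "body": {"commands": [[30,-8,0,-2,0],[30,-10,0,0,0],[30,-10,0,0,0],[30,-10,0,0,0],[30,-10,0,0,0],[30,-10,0,0,0],[30,-10,0,0,0],[30,-8,0,0,0],[30,-6,0,0,0],[30,0,0,0,0],[30,0,0,0,0]]}}

```text
clock: 10.1
eef_pos: [0.5287, 0.261, 0.1333]
tool_rot: [-0.195, 0.981, 0.016, -0.004]
ft_force: [0.5, -0.0, -0.7]
grip_width: 0.0298
grasp_force: 0.0
```

Run:
```python
from h import *
o=status.get_obs();p=np.array(o['eef_pos']);print(p,bx(p),o['ft_force'])
im,d=viewer.camera('side')
cv2.imwrite('pics/s4.png',cv2.resize(im[150:310,120:290,::-1],(637,600),interpolation=cv2.INTER_CUBIC))
```

```text
[0.52866306 0.26101882 0.13326909] [-22.1  -8.2] [ 0.49609595 -0.00427595 -0.68066786]
```

View pics/s4.png

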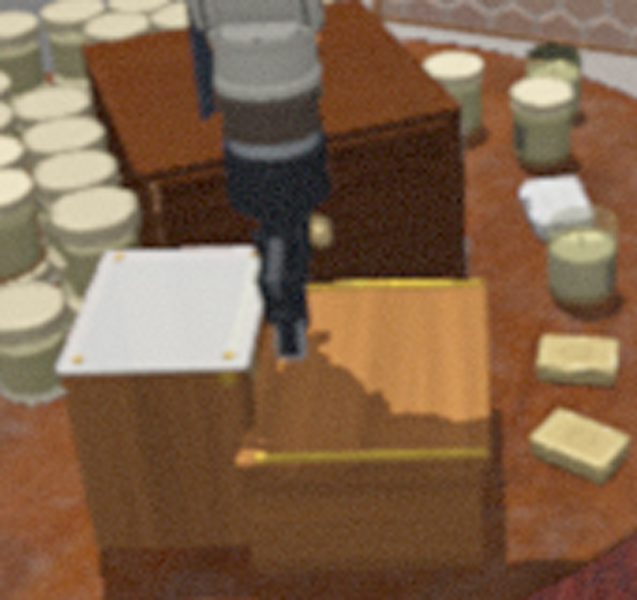

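{"method": "servo_tool", "body": {"commands": [[30,20,0,0,0],[30,30,0,0,0],[30,40,0,0,0],[30,40,0,-20,0],[30,30,0,-40,0],[30,20,0,-40,0],[30,0,0,0,0]]}}

```text
clock: 11.02
eef_pos: [0.3643, 0.1895, 0.2371]
tool_rot: [-0.195, 0.981, 0.017, -0.0]
ft_force: [0.1, 0.8, -0.4]
grip_width: 0.0299
grasp_force: 0.0
```

Run:
```python
from h import *
o=status.get_obs();p=np.array(o['eef_pos']);print(p,bx(p),o['ft_force'])
I={}
for c in('top','side','wrist'):
    I[c],d=viewer.camera(c)
    for l in('tin_center','flap'): print(c,l,[(np.round(a['pixel']),round(a['p'],2),int(a['mask'].sum())) for a in viewer.masks_of(c,l)])
r=lambda a,w,h:cv2.resize(a[...,::-1],(w,h),interpolation=cv2.INTER_CUBIC)
A=np.hstack([r(I['top'][125:225,90:223],400,300),r(I['side'][200:310,130:277],400,300)])
cv2.imwrite('pics/end.png',np.vstack([A,np.hstack([r(I['wrist'],400,300),np.zeros((300,400,3),np.uint8)])]))
```

```text
[0.36434359 0.18951885 0.23707857] [-201.3  -11.6] [ 0.05496915  0.78208737 -0.41747234]
top tin_center [(array([237., 226.]), 0.82, 293), (array([248., 193.]), 0.79, 228), (array([181., 156.]), 0.3, 6027)]
top flap []
side tin_center [(array([245., 274.]), 0.76, 237), (array([267., 273.]), 0.63, 302)]
side flap []
wrist tin_center [(array([136., 151.]), 0.87, 2075), (array([137., 242.]), 0.76, 1952)]
wrist flap []
```

View pics/end.png

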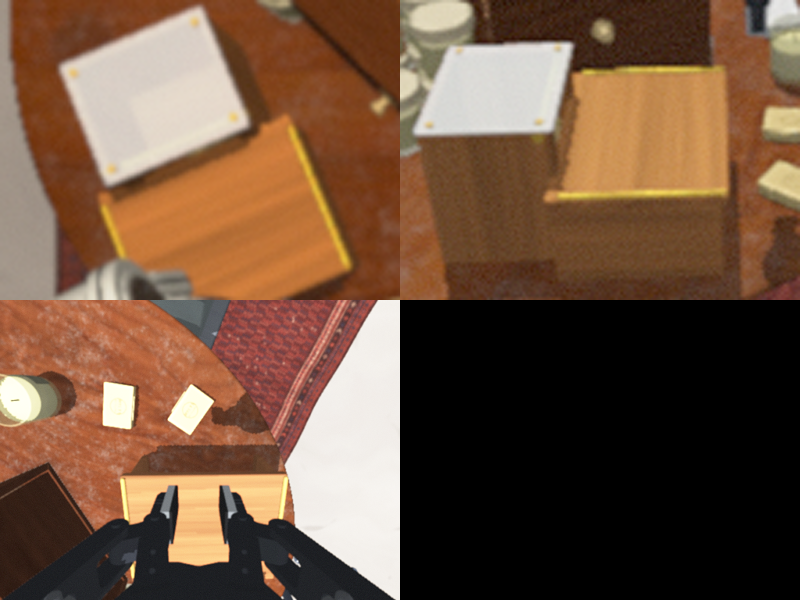

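The deck is empty and the tin no longer shows. I turn the wrist camera toward the slot to check the flap.

{"method": "servo_tool", "body": {"commands": [[30,30,0,0,0.183],[30,0,0,0,0.183],[30,0,0,0,0.183],[30,0,0,0,0.183],[30,0,0,0,0.183],[30,0,0,0,0.183],[30,0,0,0,0.183],[30,0,0,0,0.183],[30,0,0,0,0.183],[30,0,0,0,0.183],[30,0,0,0,0.183],[30,0,0,0,0.183],[30,0,0,0,0.183],[30,0,0,0,0.183],[30,0,0,0,0.183],[30,0,0,0,0.183],[30,0,0,40,0],[30,0,0,30,0],[30,0,0,0,0]]}}

```text
clock: 13.85
eef_pos: [0.3329, 0.1788, 0.1617]
tool_rot: [0.954, 0.298, -0.005, -0.016]
ft_force: [-0.2, 0.3, 0.2]
grip_width: 0.0299
grasp_force: 0.0
```

Run:
```python
from h import *
o=status.get_obs();print(o['clock'],bx(o['eef_pos']))
im,d=viewer.camera('wrist');save('w2',im)
for l in('tin_center','flap','slot'): print(l,[(np.round(a['pixel']),round(a['p'],2)) for a in viewer.masks_of('wrist',l)])
```

```text
13.85 [-234.4   -9.6]
tin_center [(array([221., 364.]), 0.89), (array([195., 264.]), 0.86)]
flap []
slot [(array([ 62., 302.]), 0.78)]
```

View pics/w2.png

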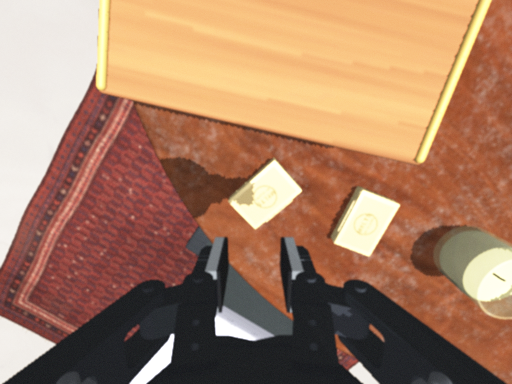

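{"method": "servo_tool", "body": {"commands": [[30,0,0,-20,0],[30,30,7,0,0],[30,30,7,0,0],[30,30,7,0,0],[30,30,7,0,0],[30,0,0,0,0]]}}

```text
clock: 14.8
eef_pos: [0.4522, 0.2254, 0.1845]
tool_rot: [0.954, 0.298, -0.001, -0.017]
ft_force: [-0.5, 0.4, 0.0]
grip_width: 0.0301
grasp_force: 0.0
```

Run:
```python
from h import *
o=status.get_obs();print(o['clock'],bx(o['eef_pos']))
im,d=viewer.camera('wrist');save('w3',im)
for l in('tin_center','flap','slot'): print(l,[(np.round(a['pixel']),round(a['p'],2)) for a in viewer.masks_of('wrist',l)])
```

```text
14.8 [-106.4  -11.9]
tin_center [(array([289., 239.]), 0.8), (array([ 58., 296.]), 0.52)]
flap []
slot [(array([123., 261.]), 0.56)]
```

View pics/w3.png

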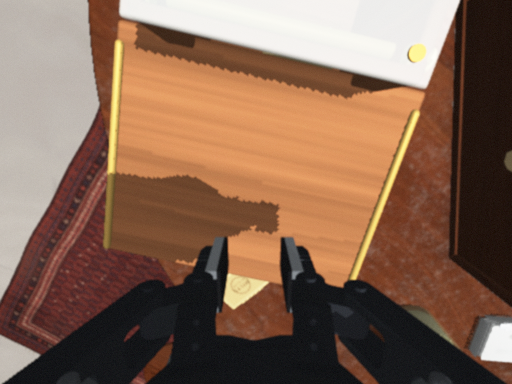

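The view shows bare deck right up to the slot, with no tin tail at the front face. The tin has therefore slid in past the edge, and nothing is touching the arm.

```bash
python3 -c "
from h import *
print(bot.job_done())"
```

```text
the job is handed in; nothing more can be done
None
```

I pushed the largest tin through the flap and handed the job in at about 15 s. The deck was clear up to the slot and I saw no candle or tray disturbed, but no camera could see the closed flap or the tin inside the box, so those two are inferred.

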